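# Cross-tighten the cover of a pressure filter holder

### The arm

A 7-joint arm with a two-finger parallel gripper is mounted at the origin on the work surface. World frame = base frame: x ahead of the robot, y to its left, z up, the work surface at z = 0. Lengths are in m, angles in degrees, forces in N, time in s.
With the tool pointing down it reaches from about 0.35 to 0.775 m from the base axis. Payload 3.1 kg.
Tool frame: the origin (TCP) lies midway between the tips of the shut fingers; the grasp point (between the pads) lies 19 mm behind it; z points along the fingers, y is the line along which they close (so a half turn about z gives the same grasp; the last joint's range is limited). The gripper opens to 85 mm and grips with 20 to 120 N. Pads are 22 mm wide; open, the fingers measure 114 mm over their backs; the gripper's body (76 mm by 85 mm) begins 54 mm behind the grasp point. The pads swing forward as they close: fully open they stand 13 mm farther back than shut.
Start: joints at [69.632, 17.813, 0.802, 86.603, -0.252, 75.585, -1.558], TCP at [0.17, -0.523, 0.231] pointing down, gripper open.
Joint ranges: [-154.91, 154.91], [-16.99, 109.72], [-72.82, 74.43], [7.12, 147.25], [-82.49, 262.49], [11.32, 116.49], [-174.64, 174.64]. Speed limits (degrees/s): [159.86, 159.86, 180, 180, 180, 180, 180].

### API

Orientations are given as a 3x3 rotation matrix whose columns are the frame's x, y, z axes.
In Python, from station import sensors, cams, job gives the robot as it stands.
- The arm moves only by the tool move_arm, never from a script. Its arguments are lists of equal length, an entry for each row: "xyz": the shift along the tool's x, y, z in mm, a list of three; "twist": the turn about the tool's z in degrees. A call has 1 to 12 rows; each row is the pose to reach, as a shift and turn from the pose commanded when the call began, along the tool's axes at that moment; what a row does not reach only later rows make up. A row lasts 1/10 s, in which the tool goes at most 50 mm and 8.59 degrees, less where a joint would pass 70% of its speed; a pose out of reach is approached as far as the arm can. A call with a gripper value outside its range is refused whole. "fingers" is the opening, from 0 (shut) to 1 (fully open), set as the call begins (left out, the last holds). The fingers move at their own pace and stop on an object; "newtons" is the grip in N (left out, the last holds). Time passes only in rows, so rows that repeat a pose let the fingers close. It gives the time, the measured TCP pose, the force, the opening and the grip force at its end, in the units of the state.
- sensors.state(): the state, without advancing time (a new reading comes with each control period).
- cams.read_camera(name): name is "scene" or "top" or "wrist"; returns (picture, depth): 420x560x3 uint8, red, green, blue; 420x560 float32, m along the optical axis (not along the pixel's ray), 0 where there is no reading.
- cams.get_calibration(name): a dict with "fovy" (degrees; the focal length in pixels is half the picture's height over the tangent of half this angle, whatever the lens; pixels are square), "cx", "cy" (the principal point, pixels), "world_to_cam" (4x4, takes a point from world to camera coordinates). Camera axes: x right, y down, z forward; pixel columns grow to the right and rows downward; lengths in m; the calibration is good to about 2 mm. The wrist camera is an equidistant fisheye: a pixel r from the principal point sees the ray r / f radians off the axis. A picture is of the moment at which its call begins: read the wrist's pose just before it. get_calibration takes no time and is no camera call; for the wrist camera it gives the pose at the moment of the call.
- job.close_job(): hands the job in; it is judged then, once.
Trained networks look in the newest picture that a camera, given by its name, has taken for a name from the list of things; names that differ only in an ending like _2 or _b are one class to them, and where a whole thing is asked for, a point or a joint stands for the part that bears it (a point fixed in the world has none). Each returns a list of dicts, best first, with "conf" (0 to 1); they miss things now and then, are a little off and sometimes report something else, mostly with a low value. They report only what shows in the picture. A call takes as long as a camera call. They do not tell look-alikes from the thing itself.
- cams.outline_of(camera, thing): "mask" (420x560 bool, what is visible of it) and "uv" ([column, row] in pixels, amid what is visible of it).
The state is a dict: "time_s": time; "joints": joint angles; "dq": joint speeds; "joint_efforts": joint torques, N m; "position": TCP position; "tool_rot": TCP orientation; "wrist_force": force on the tool from outside, world axes, zero at the start; "wrist_torque": the same for the moment, N m; "grip_width": opening from 0.0 (shut) to 1.0 (fully open); "grasp_force": force on a finger pad.
Only numpy, scipy, OpenCV 4.12 (cv2) and the standard library are available. Lean on these libraries where they do the work, as an engineer would, in place of code of your own. Each camera call takes 0.05 s, during which the arm holds its last target. There are 200 camera calls.

### The job

The cover of the steel pressure filter holder is being tightened with the slotted key in cross order, a little each pass: two opposite screws have had their first pass and stand about half way round, the other two are still loose. With the key bring the two loose ones about half way as well, then on the last pass turn every screw gently clockwise until it just comes up hard against its stop, one after its opposite, without forcing it beyond. Put the key back upright in its stand, touch the filter holder with nothing but the key and leave everything else on the bench where it is.

Things in the scene. Friction and masses are not known exactly. Their poses are not given: they have to be found in the camera images.
- holder: Round steel pressure filter holder, 132 mm across, fixed. Origin: underside centre. Cover's flat top 70 mm up, in its middle an inlet fitting 18 mm thick (foot 48 mm), 18 mm tall. Four screws on a circle of radius 48 mm at 0 (screw1), 90 (screw2), 180 (screw3), 270 degrees (screw4) from its x axis, counterclockwise from above; 1 is opposite 3, 2 opposite 4.
- screw1 (a joint): Angle (rad) of a cover screw about its upright axis: 0 = bar points at the cover's centre, grows as tightened (clockwise from above). Starts at 0.8 to 1.0 (first pass done). Turns against a drag of 0.06 N m, stays where left; its firm stop, anywhere from 1.3 to 1.8 rad and different for each screw, is only felt: there the moment rises by about 0.03 N m per 0.01 rad; over 0.4 N m is forcing it.
- screw2 (a joint): Angle (rad) of a cover screw about its upright axis: 0 = bar points at the cover's centre, grows as tightened (clockwise from above). Starts at 0.05 to 0.35 (loose). Turns against a drag of 0.06 N m, stays where left; its firm stop, anywhere from 1.3 to 1.8 rad and different for each screw, is only felt: there the moment rises by about 0.03 N m per 0.01 rad; over 0.4 N m is forcing it.
- screw3 (a joint): Angle (rad) of a cover screw about its upright axis: 0 = bar points at the cover's centre, grows as tightened (clockwise from above). Starts at 0.8 to 1.0 (first pass done). Turns against a drag of 0.06 N m, stays where left; its firm stop, anywhere from 1.3 to 1.8 rad and different for each screw, is only felt: there the moment rises by about 0.03 N m per 0.01 rad; over 0.4 N m is forcing it.
- screw4 (a joint): Angle (rad) of a cover screw about its upright axis: 0 = bar points at the cover's centre, grows as tightened (clockwise from above). Starts at 0.05 to 0.35 (loose). Turns against a drag of 0.06 N m, stays where left; its firm stop, anywhere from 1.3 to 1.8 rad and different for each screw, is only felt: there the moment rises by about 0.03 N m per 0.01 rad; over 0.4 N m is forcing it.
- screw1_top (a point): Top centre of the head of screw1, on its axis, 92 mm above the bench. The head is a brass bar 26 mm long (point x, turning with the screw), 8 mm thick, 12 mm tall, rounded on top, on a round collar 23 mm across, whose top is 12 mm below this point. z up.
- screw2_top (a point): Top centre of the head of screw2, on its axis, 92 mm above the bench. The head is a brass bar 26 mm long (point x, turning with the screw), 8 mm thick, 12 mm tall, rounded on top, on a round collar 23 mm across, whose top is 12 mm below this point. z up.
- screw3_top (a point): Top centre of the head of screw3, on its axis, 92 mm above the bench. The head is a brass bar 26 mm long (point x, turning with the screw), 8 mm thick, 12 mm tall, rounded on top, on a round collar 23 mm across, whose top is 12 mm below this point. z up.
- screw4_top (a point): Top centre of the head of screw4, on its axis, 92 mm above the bench. The head is a brass bar 26 mm long (point x, turning with the screw), 8 mm thick, 12 mm tall, rounded on top, on a round collar 23 mm across, whose top is 12 mm below this point. z up.
- key: Slotted key for the bar heads, loose, 160 g, 107 mm tall, upright in its stand. Origin: centre of its foot, z up the shaft. Foot: steel block 32 (x) by 27 (y) by 24 mm with a slot along x, open at both ends, 11 mm wide, 14 mm deep from below, that goes over a bar (about 0.1 rad of play either way). Shaft 14 mm thick; flat grey metal handle 46 (x) by 14 mm (y), 65 to 107 mm above the foot.
- key_handle (a point): Middle of the key's flat handle, on its axis, 88 mm above the foot; axes as the key's. Pinch it here across its 14 mm thickness (along y) with the fingers pointing down.
- stand: Grey open-topped box, 50 mm (x) by 45 mm (y), 30 mm tall, fixed to the bench, walls 6 mm; the key's foot stands in its 38 by 33 mm well on the floor 6 mm above the bench. Origin at the centre of the underside, x along the longer side.
- gasket: Spare white sealing ring lying flat, 60 mm across, 6 mm thick. Bystander; origin at underside centre.
- tube_cap: Red tube cap, 33 mm across, 12 mm tall. Bystander; origin at underside centre.
- pipette: White and blue pipette lying down, about 250 mm long, 22 mm tall. Bystander; origin under the white body.
- reagent: Pale bottle with a blue cap, 60 mm across, 130 mm tall. Bystander; origin at underside centre.
- jar: Small amber jar, 52 mm across, 55 mm tall. Bystander; origin at underside centre.
- tip_box: Teal pipette-tip box, 124 by 89 mm, 78 mm tall. Bystander; origin at underside centre.
There are look-alikes about, which are no part of the job. There is more than one size of the key; the one meant has the size given above. Several things have the shape of the stand; the one meant has the colours described above.

How it is judged:
By the outcome, as a careful person would: the job done as asked, in the order asked, and still so for the second after the job is handed in, with the robot touching nothing.
It also fails if it takes over 72 s, if anything falls off the work surface, if the arm or the gripper's body presses on something with over 40 N, if the wrist force passes 120 N, or if a joint passes its speed limit or range.

## Working session

There is one attempt and no reset: what is moved stays moved. The work goes in short steps, Python scripts to look and compute and a tool call to move; the robot and the scene stay as the last step left them, time stands still between calls to the robot, and variables do not carry over. Pictures are saved under pics/ and viewed, at most 10 in all, crops included, and the job is handed in when it is done.

Besides the shell and the picture viewer there is one more tool, called after "Emit:" by a JSON object that holds its "op" and its "data", one argument or row to a line. move_arm: Moves the arm, as the interface text tells. Its arguments: {"type":"object","properties":{"xyz":{"type":"array","items":{"type":"array","items":{"type":"number"}}},"twist":{"type":"array","items":{"type":"number"}},"fingers":{"type":"number"},"newtons":{"type":"number"}},"required":["xyz","twist"]}

```bash
ls; mkdir -p pics
cat > h.py <<'E'
import numpy as np, cv2
from station import sensors, cams, job
np.set_printoptions(precision=4,suppress=True)
def shot(n):
    K=cams.get_calibration(n); p,d=cams.read_camera(n); return p,d,K
def f_of(K): return 210/np.tan(np.radians(K['fovy']/2))
def ray(K,uv,fish=False):
    uv=np.atleast_2d(uv).astype(float); f=f_of(K); x=(uv-[K['cx'],K['cy']])/f
    if fish:
        r=np.linalg.norm(x,axis=1,keepdims=True)+1e-12
        return np.c_[x/r*np.tan(r),np.ones(len(x))]
    return np.c_[x,np.ones(len(x))]
def world(K,uv,z,fish=False):
    T=np.linalg.inv(K['world_to_cam']); r=ray(K,uv,fish)*np.atleast_1d(z)[:,None]
    return r@T[:3,:3].T+T[:3,3]
def plane(K,uv,h,fish=False):
    T=np.linalg.inv(K['world_to_cam']); r=ray(K,uv,fish)@T[:3,:3].T
    return T[:3,3]+r*((h-T[2,3])/r[:,2:])
def cloud(K,d,fish=False):
    v,u=np.mgrid[:420,:560]; return world(K,np.c_[u.ravel(),v.ravel()],d.ravel(),fish).reshape(420,560,3)
def save(n,p,s=1): cv2.imwrite('pics/'+n+'.png',cv2.resize(p[...,::-1],None,fx=s,fy=s,interpolation=cv2.INTER_CUBIC))
E
python3 - <<'E'
from h import *
s=sensors.state();print(s['time_s'],s['position'],s['tool_rot'])
ims=[]
for c in('scene','top'):
    p,d,K=shot(c); np.savez(c,p=p,d=d,**K); save(c,p,1.4)
    P=cloud(K,d)
    for t in('holder','key','stand','screw1','gasket','tube_cap','pipette','reagent','jar','tip_box'):
        for o in cams.outline_of(c,t)[:5]:
            m=o['mask']&(d>0)
            print(c,t,round(o['conf'],2),np.round(o['uv']),np.round(np.median(P[m],0),3),'zmax',round(np.percentile(P[m][:,2],98),3),m.sum())
E
```

```text
pics
0.0 [ 0.1696 -0.5224  0.2302] [[ 0.9511  0.3088 -0.0008]
 [ 0.3088 -0.9511  0.0023]
 [-0.0001 -0.0024 -1.    ]]
scene holder 0.96 [314. 218.] [0.604 0.03  0.071] zmax 0.093 2494
scene key 0.59 [242. 365.] [ 0.638 -0.363  0.122] zmax 0.157 1022
scene key 0.45 [301. 340.] [ 0.706 -0.245  0.055] zmax 0.06 560
scene stand 0.91 [272. 290.] [ 0.591 -0.168  0.018] zmax 0.034 507
scene stand 0.75 [211. 254.] [ 0.424 -0.155  0.007] zmax 0.012 235
scene stand 0.52 [231. 326.] [ 0.548 -0.279  0.027] zmax 0.035 257
scene screw1 0.6 [308. 226.] [ 0.597 -0.005  0.083] zmax 0.095 100
scene screw1 0.41 [334. 218.] [0.646 0.041 0.087] zmax 0.096 69
scene gasket 0.7 [220. 252.] [ 0.427 -0.152  0.007] zmax 0.012 213
scene tube_cap 0.47 [339. 287.] [ 0.719 -0.077  0.013] zmax 0.017 166
scene pipette 0.89 [262. 182.] [0.4   0.102 0.02 ] zmax 0.027 447
scene reagent 0.89 [403. 183.] [0.737 0.246 0.081] zmax 0.133 811
scene reagent 0.3 [261. 180.] [0.399 0.098 0.019] zmax 0.027 564
scene jar 0.72 [297. 340.] [ 0.705 -0.246  0.055] zmax 0.06 529
scene tip_box 0.73 [352. 125.] [0.538 0.345 0.077] zmax 0
[... 461 characters left out ...]
 stand 0.59 [356. 192.] [ 0.594 -0.17   0.013] zmax 0.032 515
top screw1 0.59 [238. 185.] [0.599 0.094 0.087] zmax 0.093 77
top screw1 0.54 [280. 189.] [ 0.595 -0.001  0.085] zmax 0.093 104
top screw1 0.45 [260. 167.] [0.643 0.044 0.083] zmax 0.093 97
top screw1 0.41 [255. 209.] [0.549 0.048 0.085] zmax 0.095 99
top gasket 0.82 [344. 262.] [ 0.428 -0.157  0.005] zmax 0.01 248
top gasket 0.3 [238. 281.] [0.398 0.104 0.019] zmax 0.024 760
top tube_cap 0.55 [312. 139.] [ 0.72  -0.075  0.011] zmax 0.015 159
top pipette 0.84 [236. 280.] [0.398 0.105 0.02 ] zmax 0.024 627
top jar 0.66 [381. 142.] [ 0.699 -0.235  0.053] zmax 0.058 532
top tip_box 0.96 [113. 218.] [0.531 0.359 0.077] zmax 0.081 2924
```

View pics/scene.png

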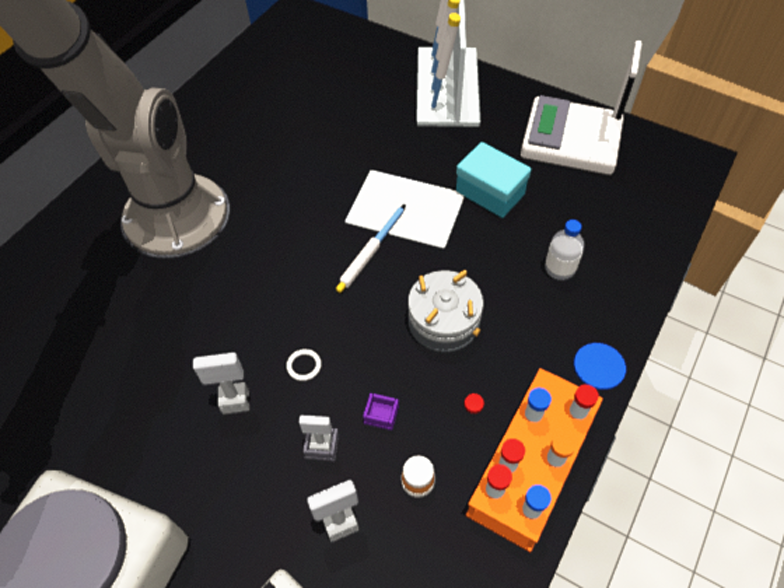

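View pics/top.png

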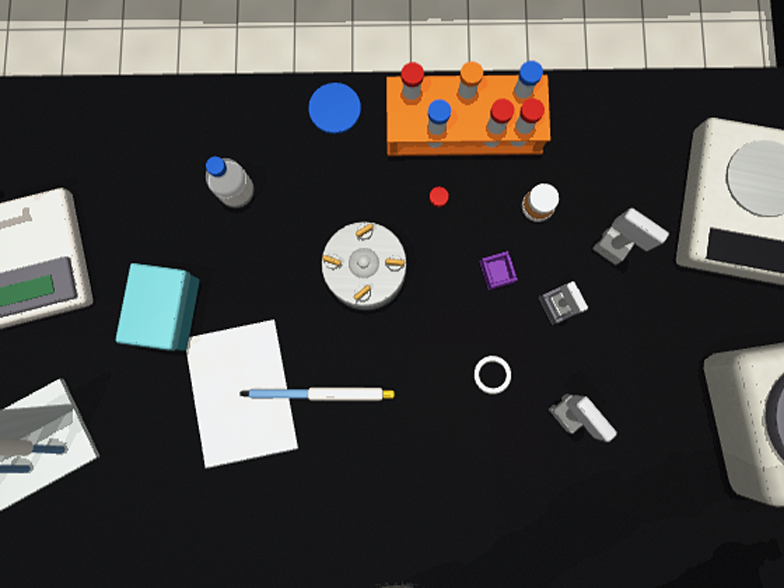

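Candidates for the key (scene pixels):
- (160,270) and (238,360): both large and standing free, with tops at 0.155 m.
- (228,310): small, in the grey stand, top about 0.115 m. This fits 107 + 6 mm, so I choose it.

The purple box at (272,293) is the stand look-alike. In the top view, the screws at ±y of the holder point nearly radially, so they are the loose ones. The ±x screws are at about half way.

Run:
```python
from h import *
s=sensors.state();R=s['tool_rot']
Kw=cams.get_calibration('wrist');T=np.linalg.inv(Kw['world_to_cam'])
R=np.array(R);print('cam in tool',R.T@(T[:3,3]-s['position']),'\n',R.T@T[:3,:3],Kw['fovy'])
for c in('scene','top'):
    z=np.load(c+'.npz');K={k:z[k] for k in z.files};P=cloud(K,K['d'])
    m=(np.hypot(P[...,0]-.537,P[...,1]+.26)<.05)&(P[...,2]>.075)&(P[...,2]<.13)
    q=P[m]; t=q[q[:,2]>np.percentile(q[:,2],95)-.006]
    r=cv2.minAreaRect((t[:,:2]*1000).astype(np.float32));print(c,len(q),len(t),r,'ztop',t[:,2].mean())
    m=(np.hypot(P[...,0]-.597,P[...,1]-.046)<.075)&(P[...,2]>.06)&(P[...,2]<.1)
    print('holder',cv2.minEnclosingCircle((P[m][:,:2]*1000).astype(np.float32)), cv2.minAreaRect((P[m][:,:2]*1000).astype(np.float32)))
z=np.load('top.npz');save('crop',np.hstack([z['p'][180:250,350:440],z['p'][150:220,215:305]]),4.4)
```

```text
cam in tool [ 0.0725  0.0009 -0.1423] 
 [[-0.0005 -0.9583 -0.2857]
 [ 1.     -0.0002 -0.0012]
 [ 0.0011 -0.2857  0.9583]] 65.70646984690485
scene 269 123 ((537.2166137695312, -267.33526611328125), (43.463890075683594, 14.221173286437988), 28.323219299316406) ztop 0.11436813002909883
holder ((596.09130859375, 46.677001953125), 67.71786499023438) ((596.9700927734375, 45.294246673583984), (129.8299560546875, 132.12313842773438), 69.43865203857422)
top 260 153 ((538.9319458007812, -266.9518737792969), (45.19276428222656, 14.674986839294434), 26.071229934692383) ztop 0.11230447577990314
holder ((598.6611938476562, 46.40443420410156), 66.15617370605469) ((598.6830444335938, 46.30600357055664), (128.11839294433594, 132.1468963623047), 89.54425811767578)
```

View pics/crop.png

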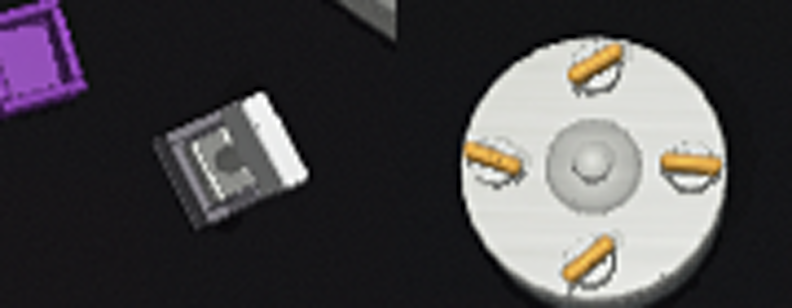

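The crop shows the small key in the grey stand at left, with its handle centre near (0.538,-0.267) and yaw about 27°. At right is the holder, with the left and right screws loose and the top and bottom ones about half way. I'll move over the key for a closer look.

Emit:
{"op": "move_arm", "data": {
  "xyz": [
    [43,-13,4],
    [86,-26,8],
    [129,-39,12],
    [172,-52,16],
    [215,-65,20],
    [258,-78,24],
    [301,-90,28],
    [344,-103,32],
    [387,-116,36],
    [429,-129,40],
    [429,-129,40],
    [429,-129,40]
  ],
  "twist": [-1,-2,-3,-4,-5,-6,-7,-8,-9,-9,-9,-9],
  "fingers": 1,
  "newtons": 60
}}

```text
time_s: 2.3
position: [0.5388, -0.2665, 0.1908]
tool_rot: [[0.89, 0.457, -0.001], [0.457, -0.89, 0.001], [-0.0, -0.001, -1.0]]
wrist_force: [-0.4, -0.9, -0.7]
grip_width: 1.004
grasp_force: 0.0
```

```bash
cat >> h.py <<'E'
def st():
    s=sensors.state();R=np.array(s['tool_rot']);p=np.array(s['position'])
    print('t',s['time_s'],'p',p,'yaw',np.degrees(np.arctan2(R[1,0],R[0,0])),'F',np.array(s['wrist_force']),'M',np.array(s['wrist_torque']),'w',s['grip_width'],'J7',np.array(s['joints'])[6]);return s,p,R
E
python3 - <<'E'
from h import *
s,p,R=st()
im,d,K=shot('wrist');np.savez('w1',p=im,d=d,**K);save('w1',im)
P=cloud(K,d,True)
m=(np.hypot(P[...,0]-.538,P[...,1]+.267)<.045)&(P[...,2]>.1)&(P[...,2]<.125)
t=P[m];r=cv2.minAreaRect((t[:,:2]*1000).astype(np.float32));print(len(t),r,t[:,2].mean(),np.percentile(t[:,2],[5,50,95]))
m=(np.hypot(P[...,0]-.538,P[...,1]+.267)<.06)&(P[...,2]>.024)&(P[...,2]<.038)
t=P[m];print('stand',len(t),cv2.minAreaRect((t[:,:2]*1000).astype(np.float32)))
E
```

```text
t 2.3 p [ 0.5388 -0.2665  0.1908] yaw 27.182498207608106 F [-0.4237 -0.87   -0.6638] M [-0.0205  0.0019  0.0342] w 1.0044392438382468 J7 -42.54913829807136
1199 ((538.4923706054688, -267.5054626464844), (45.56664276123047, 14.008008003234863), 25.865184783935547) 0.1120634273672696 [0.1094 0.1125 0.1137]
stand 1334 ((538.2272338867188, -266.7695007324219), (50.366127014160156, 45.28016662597656), 23.65498161315918)
```

View pics/w1.png

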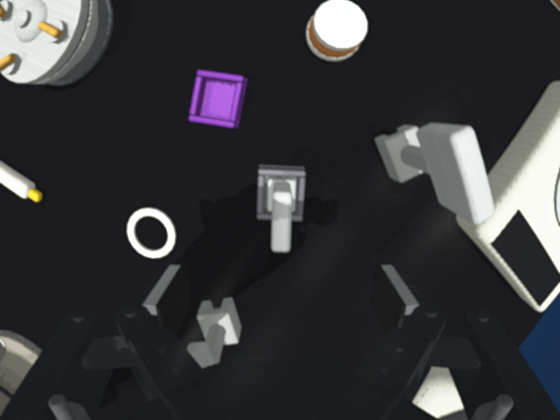

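The key in the grey stand sits at pixel (281,210), directly below the gripper and clear of the large keys at (215,325) and (440,165). The depth gives its centre at (0.5385,-0.2675) and yaw about 26°. Descending.

Emit:
{"op": "move_arm", "data": {
  "xyz": [
    [0,0,30],
    [0,0,60],
    [0,0,90],
    [0,0,116],
    [0,0,116]
  ],
  "twist": [1,1,1,1,1]
}}

```text
time_s: 2.85
position: [0.5329, -0.2691, 0.0714]
tool_rot: [[0.901, 0.435, -0.009], [0.435, -0.901, 0.002], [-0.007, -0.006, -1.0]]
wrist_force: [-1.5, -0.5, -0.3]
grip_width: 1.003
grasp_force: 0.0
```

Emit:
{"op": "move_arm", "data": {
  "xyz": [
    [0,0,0],
    [0,0,0],
    [0,0,0],
    [0,0,0],
    [0,0,0],
    [0,0,0],
    [0,0,0],
    [0,0,0]
  ],
  "twist": [0,0,0,0,0,0,0,0],
  "fingers": 0,
  "newtons": 80
}}

```text
time_s: 3.65
position: [0.5387, -0.2682, 0.0763]
tool_rot: [[0.899, 0.438, 0.002], [0.438, -0.899, -0.001], [0.001, 0.001, -1.0]]
wrist_force: [-0.5, 0.8, 5.2]
grip_width: 0.154
grasp_force: 78.5
```

```bash
python3 -c "
from h import *
st()"
```

```text
t 3.65 p [ 0.5387 -0.2682  0.0763] yaw 25.992481700597928 F [-0.4693  0.7785  5.1819] M [0.0358 0.0864 0.0218] w 0.15378033584321 J7 -44.759935232401595
```

Emit:
{"op": "move_arm", "data": {
  "xyz": [
    [0,0,-15],
    [0,0,-50],
    [0,0,-90],
    [0,0,-125],
    [20,-24,-125],
    [42,-50,-125],
    [64,-76,-125],
    [86,-102,-125],
    [108,-128,-125],
    [130,-154,-125],
    [144,-171,-125],
    [148,-176,-125]
  ],
  "twist": [0,0,0,0,-8,-16,-24,-32,-40,-48,-56,-61]
}}

```text
time_s: 4.85
position: [0.5934, -0.0397, 0.199]
tool_rot: [[0.042, 0.999, -0.002], [0.999, -0.042, 0.004], [0.004, -0.003, -1.0]]
wrist_force: [-0.6, -0.5, -1.7]
grip_width: 0.156
grasp_force: 78.4
```

Emit:
{"op": "move_arm", "data": {
  "xyz": [
    [0,0,0],
    [0,0,0],
    [0,0,0],
    [0,0,0]
  ],
  "twist": [0,0,0,0]
}}

```text
time_s: 5.25
position: [0.5937, -0.0464, 0.2]
tool_rot: [[0.056, 0.998, -0.001], [0.998, -0.056, -0.001], [-0.001, -0.001, -1.0]]
wrist_force: [-0.5, 0.5, -2.4]
grip_width: 0.152
grasp_force: 78.4
```

Run:
```python
from h import *
s,p,R=st()
im,d,K=shot('wrist');np.savez('w2',p=im,d=d,**K);save('w2',im)
P=cloud(K,d,True)
hsv=cv2.cvtColor(im,cv2.COLOR_RGB2HSV)
m=(np.hypot(P[...,0]-.5975,P[...,1]-.046)<.075)&(P[...,2]>.06)&(P[...,2]<.1)
print('holder',cv2.minEnclosingCircle((P[m][:,:2]*1000).astype(np.float32)))
br=m&(hsv[...,1]>90)&(hsv[...,0]>8)&(hsv[...,0]<35)
n,lab,stt,c=cv2.connectedComponentsWithStats(br.astype(np.uint8))
C=[]
for i in range(1,n):
    if stt[i,4]<40: continue
    q=P[lab==i]; top=q[q[:,2]>.084]; r=cv2.minAreaRect((top[:,:2]*1000).astype(np.float32))
    u=np.linalg.svd(top[:,:2]-top[:,:2].mean(0))[2][0]; C.append(r[0])
    print(stt[i],c[i],len(top),'z',np.percentile(top[:,2],[50,95]),'c',np.round(r[0],1),np.round(r[1],1),'yaw',np.degrees(np.arctan2(u[1],u[0]))%180)
print(np.mean(C,0))
```

```text
t 5.25 p [ 0.5937 -0.0464  0.2   ] yaw 86.8170704775439 F [-0.5071  0.5209 -2.3515] M [ 0.0463 -0.0302  0.0183] w 0.15184803570435965 J7 -10.2339082108851
holder ((597.7706298828125, 46.29174041748047), 65.97798156738281)
[269  15  19  35 327] [277.9144  32.6086] 327 z [0.091  0.0926] c [599.7  93.9] [29.1  7.4] yaw 69.73330950828655
[328  76  26  32 356] [340.3118  91.8792] 347 z [0.0911 0.0923] c [645.3  44.1] [ 7.1 28.3] yaw 120.73098051694694
[203  81  30  28 331] [217.4079  94.0604] 329 z [0.0912 0.0927] c [550.3  47.9] [ 7.3 28.4] yaw 129.94129183775664
[275 135  11  37 324] [280.2654 152.7994] 324 z [0.0911 0.0924] c [595.9  -2. ] [28.6  7.1] yaw 84.10555216566074
[597.782  46.008]
```

View pics/w2.png

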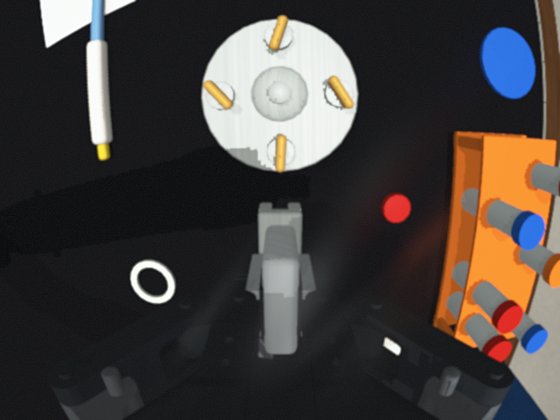

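The picture shows the four bars: -y at (280,153), +y at (278,33), +x at (340,92) and -x at (217,94). The key hangs straight in the grip at about (280,250). I'll check the key's offset in the hand from this same picture.

Run:
```python
from h import *
z=np.load('w2.npz');K={k:z[k] for k in z.files};P=cloud(K,K['d'],True)
s,p,R=st()
Q=(P-p)@R
for a,b in((-.05,-.035),(-.03,0),(.04,.048),(.048,.06),(.06,.075)):
    m=(abs(Q[...,0])<.04)&(abs(Q[...,1])<.03)&(Q[...,2]>a)&(Q[...,2]<b)
    v,u=np.nonzero(m);q=Q[m]
    if len(q)>5: print(a,b,len(q),'x',np.percentile(q[:,0],[1,50,99]),'y',np.percentile(q[:,1],[1,50,99]),'z',q[:,2].mean(),u.min(),u.max(),v.min(),v.max())
```

```text
t 5.3 p [ 0.5938 -0.0462  0.2001] yaw 86.84118344937535 F [ 0.31    0.1421 -2.7482] M [ 0.0326 -0.0062  0.0282] w 0.15334793401079275 J7 -10.226773130896166
-0.05 -0.035 5440 x [-0.0207  0.0063  0.0212] y [-0.0275  0.0003  0.0275] z -0.03957480031875291 194 367 257 353
-0.03 0 2201 x [0.0053 0.01   0.0226] y [-0.0197 -0.0001  0.0197] z -0.01765336008451318 230 330 226 290
0.04 0.048 854 x [-0.0111  0.0088  0.0152] y [-0.0137 -0.0012  0.0127] z 0.04679640149911953 258 301 212 253
0.048 0.06 251 x [-0.0105  0.015   0.0156] y [-0.014   0.0003  0.013 ] z 0.05209895844859045 258 301 207 253
0.06 0.075 101 x [0.0136 0.0151 0.0155] y [-0.0135  0.005   0.0127] z 0.06505734276154072 260 300 203 208
```

Emit:
{"op": "move_arm", "data": {
  "xyz": [
    [12,0,0],
    [30,0,5],
    [42,0,10],
    [44,0,20],
    [44,0,28],
    [44,0,32],
    [44,0,32],
    [44,0,34],
    [44,0,36],
    [44,0,38],
    [44,0,40],
    [44,0,40]
  ],
  "twist": [1,2,3,3,3,3,3,3,3,3,3,3]
}}

```text
time_s: 6.5
position: [0.596, -0.001, 0.1599]
tool_rot: [[0.105, 0.995, -0.001], [0.995, -0.105, -0.0], [-0.0, -0.001, -1.0]]
wrist_force: [0.1, -0.5, -0.9]
grip_width: 0.152
grasp_force: 78.3
```

```bash
python3 -c "
from h import *
st()"
```

```text
t 6.5 p [ 0.596  -0.001   0.1599] yaw 83.98816344300414 F [ 0.1063 -0.4537 -0.9419] M [0.049  0.0069 0.027 ] w 0.15196811850590572 J7 -18.213376066467475
```

Emit:
{"op": "move_arm", "data": {
  "xyz": [
    [-1,0,4],
    [-1,0,8],
    [-1,0,8],
    [-1,0,8],
    [-1,0,8],
    [-1,0,8],
    [-1,0,8],
    [-1,0,8],
    [-1,0,8],
    [-1,0,8],
    [-1,0,8],
    [-1,0,8]
  ],
  "twist": [0,0,3,8,14,20,26,32,38,44,50,54]
}}

```text
time_s: 7.7
position: [0.5957, -0.002, 0.1517]
tool_rot: [[0.868, 0.497, -0.001], [0.497, -0.868, -0.0], [-0.001, -0.0, -1.0]]
wrist_force: [-0.3, 0.2, -2.3]
grip_width: 0.155
grasp_force: 78.2
```

```bash
python3 -c "
from h import *
st()"
```

```text
t 7.7 p [ 0.5957 -0.002   0.1517] yaw 29.8110134964796 F [-0.2595  0.2091 -2.2669] M [-0.0499  0.017   0.0457] w 0.15488355675730145 J7 -67.92077562910487
```

Emit:
{"op": "move_arm", "data": {
  "xyz": [
    [0,0,0],
    [0,0,-14],
    [0,0,-28],
    [6,-10,-28],
    [16,-26,-28],
    [27,-43,-28],
    [38,-60,-28],
    [47,-75,-28],
    [51,-81,-28],
    [51,-81,-28],
    [51,-81,-28],
    [51,-81,-28]
  ],
  "twist": [-6,-6,-6,-12,-18,-25,-31,-36,-40,-40,-40,-40]
}}

```text
time_s: 8.9
position: [0.6002, 0.0921, 0.1805]
tool_rot: [[0.346, 0.938, 0.0], [0.938, -0.346, -0.001], [-0.001, 0.001, -1.0]]
wrist_force: [0.0, -0.9, -1.8]
grip_width: 0.153
grasp_force: 78.4
```

```bash
cat >> h.py <<'E'
C0=np.array([.5978,.046])
def bars(n):
    im,d,K=shot('wrist');np.savez(n,p=im,d=d,**K);P=cloud(K,d,True)
    hsv=cv2.cvtColor(im,cv2.COLOR_RGB2HSV)
    br=(np.hypot(P[...,0]-.5978,P[...,1]-.046)<.07)&(P[...,2]>.084)&(P[...,2]<.1)&(hsv[...,1]>90)&(hsv[...,0]>8)&(hsv[...,0]<35)
    for k,nm in enumerate(('+x','+y','-x','-y')):
        a=np.radians(-2.3+90*k);c=C0+.048*np.array([np.cos(a),np.sin(a)])
        t=P[br&(np.hypot(P[...,0]-c[0],P[...,1]-c[1])<.017)][:,:2]
        if len(t)<60: print(nm,'few',len(t));continue
        u=np.linalg.svd(t-t.mean(0))[2][0];yaw=np.degrees(np.arctan2(u[1],u[0]))
        r=cv2.minAreaRect((t*1000).astype(np.float32))
        print(nm,len(t),np.round(r[0],1),np.round(r[1],1),'yaw',round(yaw%180,1),'theta deg',round((-2.3+90*k-yaw)%180,1))
    return im
E
python3 -c "
from h import *
st();save('w3',bars('w3'))"
```

```text
t 8.9 p [0.6002 0.0921 0.1805] yaw 69.78477220067758 F [ 0.0179 -0.873  -1.8077] M [-0.0361 -0.0113  0.0059] w 0.1532408384185936 J7 -40.15258579788735
+x 290 [645.6  45.7] [ 7.1 27.8] yaw 120.9 theta deg 56.8
+y 145 [602.9 102.9] [10.7  6.8] yaw 68.9 theta deg 18.8
-x 79 [542.8  57.2] [7.  6.9] yaw 19.7 theta deg 158.0
-y few 0
```

Emit:
{"op": "move_arm", "data": {
  "xyz": [
    [2,-1,6],
    [2,-1,11],
    [2,-1,14],
    [2,-1,16],
    [2,-1,18],
    [2,-1,20],
    [2,-1,22]
  ],
  "twist": [0,0,0,0,0,0,0]
}}

```text
time_s: 9.65
position: [0.5997, 0.0959, 0.1582]
tool_rot: [[0.342, 0.94, 0.0], [0.94, -0.342, 0.0], [0.0, 0.0, -1.0]]
wrist_force: [0.2, 0.4, -1.3]
grip_width: 0.155
grasp_force: 78.3
```

```bash
python3 -c "
from h import *
st()"
```

```text
t 9.65 p [0.5997 0.0959 0.1582] yaw 69.97655842768657 F [ 0.1628  0.3541 -1.2908] M [0.0092 0.0589 0.046 ] w 0.15524052643529015 J7 -40.71079589737511
```

Emit:
{"op": "move_arm", "data": {
  "xyz": [
    [-2,0,4],
    [-2,0,6],
    [-2,0,6],
    [-2,0,6],
    [-2,0,6],
    [-2,0,6],
    [-2,0,6],
    [-2,0,6],
    [-2,0,6],
    [-2,0,6],
    [-2,0,6]
  ],
  "twist": [0,0,4,10,16,22,28,34,40,40,40]
}}

```text
time_s: 10.75
position: [0.5987, 0.0938, 0.1519]
tool_rot: [[0.865, 0.502, -0.001], [0.502, -0.865, -0.0], [-0.001, 0.0, -1.0]]
wrist_force: [-0.4, -0.2, -3.9]
grip_width: 0.154
grasp_force: 78.2
```

```bash
python3 -c "
from h import *
st()"
```

```text
t 10.75 p [0.5987 0.0938 0.1519] yaw 30.105068505169758 F [-0.3895 -0.155  -3.8792] M [-0.0639 -0.0212  0.0759] w 0.15358743590799281 J7 -77.12827578522597
```

```bash
python3 -c "
from h import *
save('w4',bars('w4'))"
```

```text
+x 440 [646.5  45.4] [ 6.7 28.1] yaw 120.4 theta deg 57.3
+y few 30
-x few 0
-y 240 [597.9   0.1] [24.5  7.5] yaw 40.0 theta deg 47.7
```

Emit:
{"op": "move_arm", "data": {
  "xyz": [
    [1,0,0],
    [1,0,0],
    [1,0,0],
    [1,0,0],
    [1,0,0],
    [1,0,0]
  ],
  "twist": [4,9,14,19,22,22]
}}

```text
time_s: 11.4
position: [0.5988, 0.0943, 0.1519]
tool_rot: [[0.99, 0.14, -0.002], [0.14, -0.99, -0.001], [-0.002, 0.0, -1.0]]
wrist_force: [-1.1, -0.2, -1.7]
grip_width: 0.153
grasp_force: 78.3
```

```bash
cat >> h.py <<'E'
def q():
    s=sensors.state();R=np.array(s['tool_rot']);p=np.array(s['position'])
    print('t',s['time_s'],'p',p*1000,'yaw',round(np.degrees(np.arctan2(R[1,0],R[0,0])),2),'F',np.array(s['wrist_force']),'M',np.array(s['wrist_torque']))
E
python3 -c "
from h import *
q()"
```

```text
t 11.4 p [598.7633  94.3074 151.8778] yaw 8.07 F [-1.1387 -0.1952 -1.6793] M [-0.1787  0.5308  0.0334]
```

Emit:
{"op": "move_arm", "data": {
  "xyz": [
    [0,0,0],
    [0,0,0],
    [0,0,0],
    [0,0,0],
    [0,0,0]
  ],
  "twist": [1,2,3,4,4]
}}

```text
time_s: 11.9
position: [0.5991, 0.0944, 0.152]
tool_rot: [[0.998, 0.069, -0.002], [0.069, -0.998, -0.0], [-0.002, 0.0, -1.0]]
wrist_force: [-3.2, -1.5, -2.9]
grip_width: 0.155
grasp_force: 78.3
```

```bash
python3 -c "
from h import *
q()"
```

```text
t 11.9 p [599.1327  94.355  151.9548] yaw 3.97 F [-3.2478 -1.4978 -2.8977] M [-0.1584  0.9216  0.0056]
```

```bash
python3 -c "
from h import *
q();im=bars('w5');q();save('w5',im,1.4)
z=np.load('w5.npz');s,p,R=st();print(sensors.state()['joint_efforts'])"
```

```text
t 11.9 p [599.1327  94.355  151.9548] yaw 3.97 F [-3.2478 -1.4978 -2.8977] M [-0.1584  0.9216  0.0056]
+x 508 [646.2  45.1] [ 7.5 28.7] yaw 121.2 theta deg 56.5
+y few 24
-x 229 [554.7  43.9] [ 7.3 16. ] yaw 124.4 theta deg 53.3
-y 376 [596.4  -1.3] [29.3  7.8] yaw 38.9 theta deg 48.8
t 11.95 p [599.32    94.393  152.0032] yaw 3.99 F [-2.8351 -0.4516 -1.8113] M [-0.1498  0.8802  0.0572]
t 11.95 p [0.5993 0.0944 0.152 ] yaw 3.993029342164021 F [-2.8351 -0.4516 -1.8113] M [-0.1498  0.8802  0.0572] w 0.15143326922112316 J7 -101.14413464194138
[ -0.1222 -46.4948  -2.417  -24.7975   0.004   -1.3105  -0.077 ]
```

View pics/w5.png

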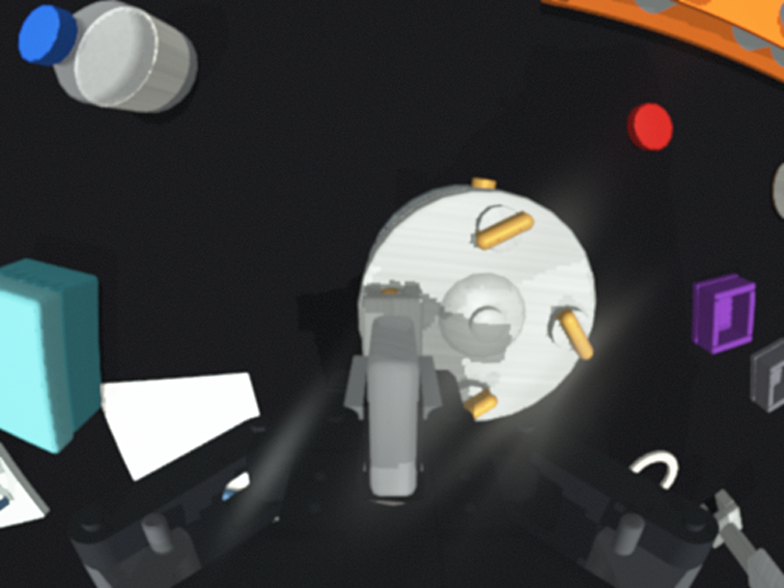

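The view shows nothing fouling. The foot is over the +y bar at about (390,290), and the -y screw at (575,335) stands at 48.8° (0.85 rad). I'll go on in small steps, averaging the noisy moment reading.

Emit:
{"op": "move_arm", "data": {
  "xyz": [
    [0,0,0],
    [0,0,0],
    [0,0,0],
    [0,0,0],
    [0,0,0]
  ],
  "twist": [1,2,3,4,4]
}}

```text
time_s: 12.45
position: [0.5998, 0.0945, 0.1522]
tool_rot: [[1.0, -0.001, -0.0], [-0.001, -1.0, -0.0], [-0.0, 0.0, -1.0]]
wrist_force: [-3.2, -1.1, -2.6]
grip_width: 0.157
grasp_force: 78.3
```

```bash
cat > m.py <<'E'
from h import *
A=[]
for i in range(4):
    s=sensors.state();A.append(np.r_[s['wrist_torque'],s['wrist_force'],np.array(s['joint_efforts'])[6]]);cams.read_camera('top')
R=np.array(s['tool_rot']);A=np.array(A)
print('t',s['time_s'],'p',np.array(s['position'])*1000,'yaw',round(np.degrees(np.arctan2(R[1,0],R[0,0])),2),'M,F,e7',A.mean(0),'Mz',A[:,2],'e7',A[:,6])
E
python3 m.py
```

```text
t 12.6 p [600.112   94.4139 152.4246] yaw -0.02 M,F,e7 [-0.2648  0.8674  0.0538 -3.3157 -0.7656 -2.6175 -0.0814] Mz [0.0491 0.0616 0.0251 0.0792] e7 [-0.1293 -0.0786 -0.0613 -0.0564]
```

Emit:
{"op": "move_arm", "data": {
  "xyz": [
    [0,0,0],
    [0,0,0],
    [0,0,0],
    [0,0,0],
    [0,0,0]
  ],
  "twist": [1,2,3,4,4]
}}

```text
time_s: 13.15
position: [0.6, 0.0944, 0.1524]
tool_rot: [[0.998, -0.071, 0.001], [-0.071, -0.998, -0.0], [0.001, 0.0, -1.0]]
wrist_force: [-1.1, -1.1, -2.2]
grip_width: 0.153
grasp_force: 78.3
```

```bash
python3 m.py
```

```text
t 13.3 p [599.9956  94.4546 152.3996] yaw -4.02 M,F,e7 [-0.299   0.6666  0.0506 -2.015  -1.0796 -2.5176 -0.0817] Mz [0.0577 0.0503 0.0282 0.066 ] e7 [-0.1295 -0.0788 -0.0616 -0.0568]
```

Emit:
{"op": "move_arm", "data": {
  "xyz": [
    [0,0,0],
    [0,0,0],
    [0,0,0],
    [0,0,0],
    [0,0,0]
  ],
  "twist": [1,2,3,4,4]
}}

```text
time_s: 13.85
position: [0.5999, 0.0944, 0.1524]
tool_rot: [[0.99, -0.14, 0.0], [-0.14, -0.99, -0.0], [0.0, 0.0, -1.0]]
wrist_force: [-1.8, -0.7, -1.5]
grip_width: 0.153
grasp_force: 78.3
```

```bash
python3 m.py
```

```text
t 14.0 p [599.9289  94.432  152.3769] yaw -8.02 M,F,e7 [-0.3275  0.5812  0.0363 -2.1128 -0.8799 -1.5902 -0.0815] Mz [ 0.0857 -0.0112  0.0381  0.0325] e7 [-0.1293 -0.0787 -0.0614 -0.0566]
```

Emit:
{"op": "move_arm", "data": {
  "xyz": [
    [0,0,0],
    [0,0,0],
    [0,0,0],
    [0,0,0],
    [0,0,0]
  ],
  "twist": [1,2,3,4,4]
}}

```text
time_s: 14.55
position: [0.5999, 0.0945, 0.1524]
tool_rot: [[0.978, -0.209, 0.0], [-0.209, -0.978, -0.0], [0.0, 0.0, -1.0]]
wrist_force: [-2.5, -1.7, -1.0]
grip_width: 0.156
grasp_force: 78.4
```

```bash
python3 m.py
```

```text
t 14.7 p [599.8622  94.4766 152.3535] yaw -12.01 M,F,e7 [-0.3785  0.5452  0.0461 -1.943  -1.5084 -1.4264 -0.0814] Mz [0.0298 0.0741 0.0295 0.0508] e7 [-0.1292 -0.0786 -0.0613 -0.0565]
```

Emit:
{"op": "move_arm", "data": {
  "xyz": [
    [0,0,0],
    [0,0,0],
    [0,0,0],
    [0,0,0],
    [0,0,0]
  ],
  "twist": [1,2,3,4,4]
}}

```text
time_s: 15.25
position: [0.5998, 0.0945, 0.1523]
tool_rot: [[0.961, -0.276, 0.0], [-0.276, -0.961, -0.0], [0.0, 0.0, -1.0]]
wrist_force: [-2.4, -1.7, -0.6]
grip_width: 0.156
grasp_force: 78.5
```

```bash
python3 m.py
```

```text
t 15.4 p [599.8208  94.468  152.317 ] yaw -16.02 M,F,e7 [-0.3949  0.5226  0.0797 -1.7688 -1.1568 -0.9133 -0.0813] Mz [0.0422 0.078  0.107  0.0917] e7 [-0.1292 -0.0785 -0.0612 -0.0564]
```

Emit:
{"op": "move_arm", "data": {
  "xyz": [
    [0,0,0],
    [0,0,0],
    [0,0,0]
  ],
  "twist": [1,2,2]
}}

```text
time_s: 15.75
position: [0.5998, 0.0945, 0.1524]
tool_rot: [[0.951, -0.31, 0.0], [-0.31, -0.951, -0.0], [0.0, 0.0, -1.0]]
wrist_force: [-1.9, -1.5, -1.0]
grip_width: 0.15
grasp_force: 78.5
```

```bash
sed -i 's/range(4)/range(6)/' m.py; python3 m.py; python3 -c "
from h import *
im=bars('w6');save('w6',im)
z=np.load('w6.npz');K={k:z[k] for k in z.files};P=cloud(K,K['d'],True);hsv=cv2.cvtColor(im,cv2.COLOR_RGB2HSV)
c=np.array([.5997,.094]);br=(hsv[...,1]>90)&(hsv[...,0]>8)&(hsv[...,0]<35)&(np.hypot(P[...,0]-c[0],P[...,1]-c[1])<.03)
d=P[br]-np.r_[c,0];print(br.sum(),d.mean(0),np.degrees(np.arctan2(d[:,1],d[:,0])).mean())"
```

```text
t 16.0 p [599.8021  94.4795 152.3039] yaw -18.02 M,F,e7 [-0.4164  0.5145  0.0335 -1.6541 -1.4545 -0.8467 -0.0725] Mz [ 0.0468  0.0134  0.0586  0.0644 -0.034   0.052 ] e7 [-0.1288 -0.0785 -0.0613 -0.0565 -0.0552 -0.0549]
+x 523 [646.1  44.7] [ 7.8 28.6] yaw 120.0 theta deg 57.7
+y few 6
-x 437 [550.6  48.3] [ 7.9 29. ] yaw 131.1 theta deg 46.6
-y 396 [596.4  -1.3] [29.5  7.5] yaw 39.0 theta deg 48.7
12 [ 0.0129 -0.0035  0.0845] -15.412558213102562
```

Emit:
{"op": "move_arm", "data": {
  "xyz": [
    [0,0,0],
    [0,0,0],
    [0,0,0],
    [0,0,0]
  ],
  "twist": [1,2,3,3]
}}

```text
time_s: 16.5
position: [0.5998, 0.0945, 0.1523]
tool_rot: [[0.933, -0.359, 0.0], [-0.359, -0.933, -0.0], [0.0, 0.0, -1.0]]
wrist_force: [-2.0, -2.1, 0.5]
grip_width: 0.151
grasp_force: 78.6
```

```bash
python3 m.py
```

```text
t 16.75 p [599.7851  94.4832 152.3413] yaw -21.01 M,F,e7 [-0.443   0.5342  0.0702 -1.3307 -1.4649 -0.3942 -0.0963] Mz [0.1017 0.0947 0.1008 0.031  0.0447 0.0486] e7 [-0.1535 -0.1021 -0.0847 -0.0799 -0.0787 -0.0785]
```

Emit:
{"op": "move_arm", "data": {
  "xyz": [
    [0,0,0],
    [0,0,0],
    [0,0,0],
    [0,0,0]
  ],
  "twist": [1,1,1,1]
}}

```text
time_s: 17.2
position: [0.5998, 0.0945, 0.1523]
tool_rot: [[0.927, -0.375, -0.0], [-0.375, -0.927, -0.0], [0.0, 0.0, -1.0]]
wrist_force: [-1.5, -1.3, -0.9]
grip_width: 0.153
grasp_force: 78.6
```

```bash
python3 m.py
```

```text
t 17.45 p [599.7868  94.4881 152.3208] yaw -22.01 M,F,e7 [-0.4517  0.5514  0.1358 -2.1894 -1.7503 -0.3665 -0.1228] Mz [0.1198 0.0882 0.1812 0.1429 0.1427 0.1398] e7 [-0.1229 -0.1227 -0.1227 -0.1228 -0.1229 -0.1229]
```

Emit:
{"op": "move_arm", "data": {
  "xyz": [
    [0,0,0],
    [0,0,0],
    [0,0,0],
    [0,0,0]
  ],
  "twist": [1,2,2,2]
}}

```text
time_s: 17.9
position: [0.5998, 0.0945, 0.1523]
tool_rot: [[0.913, -0.407, -0.0], [-0.407, -0.913, -0.0], [0.0, 0.0, -1.0]]
wrist_force: [-1.8, -1.4, -0.1]
grip_width: 0.158
grasp_force: 78.6
```

```bash
python3 m.py
```

```text
t 18.15 p [599.7643  94.4522 152.2963] yaw -24.02 M,F,e7 [-0.4585  0.5831  0.2042 -1.9429 -1.5931  0.2208 -0.219 ] Mz [0.2001 0.218  0.2029 0.1786 0.2488 0.1768] e7 [-0.2234 -0.2189 -0.2179 -0.2178 -0.2179 -0.2181]
```

Emit:
{"op": "move_arm", "data": {
  "xyz": [
    [0,0,0],
    [0,0,-10],
    [0,0,-28],
    [3,8,-28],
    [9,22,-28],
    [16,40,-28],
    [23,58,-28],
    [30,76,-28],
    [35,88,-28],
    [36,90,-28],
    [36,90,-28]
  ],
  "twist": [-8,-8,-8,-16,-24,-32,-40,-48,-56,-63,-63]
}}

```text
time_s: 19.3
position: [0.5971, -0.0029, 0.1811]
tool_rot: [[0.78, 0.625, 0.003], [0.625, -0.78, 0.001], [0.003, 0.001, -1.0]]
wrist_force: [0.8, -0.1, -1.5]
grip_width: 0.155
grasp_force: 78.4
```

Emit:
{"op": "move_arm", "data": {
  "xyz": [
    [0,0,6],
    [0,0,10],
    [0,0,12],
    [0,0,12]
  ],
  "twist": [0,0,0,0]
}}

```text
time_s: 19.7
position: [0.5957, -0.0018, 0.1676]
tool_rot: [[0.777, 0.629, -0.001], [0.629, -0.777, 0.0], [-0.001, -0.001, -1.0]]
wrist_force: [0.3, 0.3, -2.0]
grip_width: 0.152
grasp_force: 78.4
```

```bash
python3 -c "
from h import *
st();bars('w7')"
```

```text
t 19.7 p [ 0.5957 -0.0018  0.1676] yaw 38.98081103859151 F [ 0.2581  0.3384 -2.0416] M [0.0865 0.0159 0.0261] w 0.152480767245394 J7 -58.75605347601262
+x 426 [645.8  44.3] [ 7.2 28. ] yaw 120.8 theta deg 56.9
+y 420 [600.3  93.3] [ 7.6 28.1] yaw 168.2 theta deg 99.5
-x 419 [550.5  48.4] [ 7.7 29.3] yaw 128.7 theta deg 49.0
-y 84 [605.4   5.8] [5.6 7.4] yaw 126.4 theta deg 141.3
```

Emit:
{"op": "move_arm", "data": {
  "xyz": [
    [0,0,4],
    [0,0,8],
    [0,0,12],
    [0,0,16],
    [0,0,16],
    [0,0,16],
    [0,0,16],
    [0,0,16],
    [0,0,16],
    [0,0,16],
    [0,0,16],
    [0,0,16]
  ],
  "twist": [0,0,0,0,4,9,14,19,24,28,30,30]
}}

```text
time_s: 20.95
position: [0.5952, -0.0019, 0.1516]
tool_rot: [[0.988, 0.157, -0.002], [0.157, -0.988, 0.0], [-0.002, -0.001, -1.0]]
wrist_force: [-1.3, -0.2, -2.1]
grip_width: 0.152
grasp_force: 78.2
```

```bash
sed -i 's/range(6)/range(5)/' m.py; python3 m.py
```

```text
t 21.15 p [595.2271  -1.9526 151.6543] yaw 9.03 M,F,e7 [ 0.215   0.3583  0.0528 -1.2751  0.5357 -3.102  -0.0897] Mz [ 0.0799 -0.0082  0.0259  0.1075  0.0589] e7 [-0.2009 -0.0926 -0.058  -0.049  -0.0479]
```

Emit:
{"op": "move_arm", "data": {
  "xyz": [
    [0,0,0],
    [0,0,0],
    [0,0,0],
    [0,0,0],
    [0,0,0],
    [0,0,0]
  ],
  "twist": [1,2,3,4,5,5]
}}

```text
time_s: 21.8
position: [0.5958, -0.0019, 0.1523]
tool_rot: [[0.998, 0.069, -0.0], [0.069, -0.998, 0.0], [-0.0, -0.001, -1.0]]
wrist_force: [-3.0, 2.3, -3.4]
grip_width: 0.153
grasp_force: 78.1
```

```bash
python3 m.py
```

```text
t 22.0 p [596.1603  -1.9208 152.5899] yaw 4.0 M,F,e7 [ 0.65    0.8216  0.0522 -2.7004  2.5865 -2.599  -0.079 ] Mz [0.0575 0.0017 0.0921 0.0487 0.0609] e7 [-0.1326 -0.0814 -0.0638 -0.059  -0.0582]
```

```bash
python3 -c "
from h import *
print(np.load('w7.npz')['d'].shape)"
```

```text
(420, 560)
```

Emit:
{"op": "move_arm", "data": {
  "xyz": [
    [0,0,0],
    [0,0,0],
    [0,0,0],
    [0,0,0],
    [0,0,0],
    [0,0,0]
  ],
  "twist": [1,2,3,4,5,5]
}}

```text
time_s: 22.65
position: [0.5961, -0.002, 0.1525]
tool_rot: [[1.0, -0.018, 0.0], [-0.018, -1.0, 0.0], [0.0, -0.0, -1.0]]
wrist_force: [-3.7, 3.6, -0.8]
grip_width: 0.153
grasp_force: 78.4
```

```bash
python3 m.py
```

```text
t 22.85 p [596.0945  -1.9808 152.5001] yaw -0.99 M,F,e7 [ 1.0261  0.9676  0.2133 -3.4959  3.6145 -0.4199 -0.2398] Mz [0.2186 0.1838 0.1873 0.2621 0.2145] e7 [-0.2931 -0.2416 -0.2247 -0.2202 -0.2192]
```

Emit:
{"op": "move_arm", "data": {
  "xyz": [
    [0,0,0],
    [0,0,-10],
    [0,0,-28],
    [5,-5,-28],
    [13,-12,-28],
    [22,-21,-28],
    [31,-30,-28],
    [40,-38,-28],
    [47,-45,-28],
    [49,-47,-28],
    [49,-47,-28],
    [49,-47,-28]
  ],
  "twist": [-8,-8,-8,-16,-24,-32,-40,-48,-56,-64,-72,-80]
}}

```text
time_s: 24.1
position: [0.6483, 0.0405, 0.1814]
tool_rot: [[0.192, 0.981, 0.005], [0.981, -0.192, -0.004], [-0.003, 0.006, -1.0]]
wrist_force: [-0.3, 0.5, -2.7]
grip_width: 0.154
grasp_force: 78.5
```

Emit:
{"op": "move_arm", "data": {
  "xyz": [
    [0,0,0],
    [0,0,0],
    [0,0,4],
    [0,0,8],
    [0,0,10],
    [0,0,12],
    [0,0,12],
    [0,0,12]
  ],
  "twist": [-8,-16,-24,-32,-39,-42,-42,-42]
}}

```text
time_s: 24.9
position: [0.6472, 0.0415, 0.1689]
tool_rot: [[-0.51, 0.86, 0.003], [0.86, 0.51, -0.002], [-0.003, 0.001, -1.0]]
wrist_force: [-0.5, 0.3, -1.4]
grip_width: 0.152
grasp_force: 78.5
```

```bash
python3 -c "
from h import *
st();bars('w8')"
```

```text
t 24.9 p [0.6472 0.0415 0.1689] yaw 120.67095249507997 F [-0.5341  0.269  -1.3589] M [ 0.0124 -0.0131 -0.0441] w 0.15221240649501033 J7 12.024774220635749
+x 136 [640.5  53.2] [7.1 9.2] yaw 118.3 theta deg 59.4
+y 429 [599.8  94.1] [ 7.4 28.3] yaw 167.8 theta deg 99.9
-x 456 [550.4  48.7] [ 7.9 29.1] yaw 129.9 theta deg 47.8
-y 413 [596.2  -0.7] [28.1  8. ] yaw 11.8 theta deg 75.9
```

Emit:
{"op": "move_arm", "data": {
  "xyz": [
    [0,0,2],
    [0,0,5],
    [0,0,8],
    [0,0,8]
  ],
  "twist": [0,0,0,0]
}}

```text
time_s: 25.35
position: [0.6455, 0.0436, 0.1595]
tool_rot: [[-0.515, 0.857, -0.001], [0.857, 0.515, -0.0], [0.0, -0.001, -1.0]]
wrist_force: [0.2, 0.5, -2.0]
grip_width: 0.158
grasp_force: 78.5
```

Emit:
{"op": "move_arm", "data": {
  "xyz": [
    [0,0,4],
    [0,0,8],
    [0,0,8],
    [0,0,8],
    [0,0,8],
    [0,0,8],
    [0,0,8],
    [0,0,8]
  ],
  "twist": [0,0,4,9,14,19,22,22]
}}

```text
time_s: 26.15
position: [0.6463, 0.0444, 0.1518]
tool_rot: [[-0.157, 0.988, 0.001], [0.988, 0.157, 0.001], [0.001, 0.001, -1.0]]
wrist_force: [2.6, 0.8, -3.0]
grip_width: 0.155
grasp_force: 78.2
```

```bash
python3 m.py
```

```text
t 26.35 p [646.2213  44.2945 152.1378] yaw 99.05 M,F,e7 [ 0.3382 -0.5466  0.0438  2.0747  1.2095 -3.395  -0.0985] Mz [ 0.0516  0.0959  0.0133  0.0596 -0.0014] e7 [-0.2616 -0.1032 -0.0518 -0.039  -0.037 ]
```

Emit:
{"op": "move_arm", "data": {
  "xyz": [
    [0,0,0],
    [0,0,0],
    [0,0,0],
    [0,0,0],
    [0,0,0]
  ],
  "twist": [1,2,3,4,4]
}}

```text
time_s: 26.9
position: [0.6461, 0.044, 0.1525]
tool_rot: [[-0.086, 0.996, 0.001], [0.996, 0.086, 0.0], [0.0, 0.001, -1.0]]
wrist_force: [2.8, 2.0, -3.6]
grip_width: 0.152
grasp_force: 78.3
```

```bash
python3 m.py
```

```text
t 27.1 p [646.0976  43.9669 152.4847] yaw 94.99 M,F,e7 [ 0.5965 -0.7963  0.0532  2.8835  2.0833 -3.9623 -0.0725] Mz [ 0.0908  0.0881  0.0715 -0.0074  0.0227] e7 [-0.1243 -0.0746 -0.0579 -0.0533 -0.0522]
```

Emit:
{"op": "move_arm", "data": {
  "xyz": [
    [0,0,0],
    [0,0,0],
    [0,0,0],
    [0,0,0],
    [0,0,0],
    [0,0,0]
  ],
  "twist": [1,2,3,4,5,5]
}}

```text
time_s: 27.75
position: [0.646, 0.0439, 0.1525]
tool_rot: [[0.001, 1.0, 0.0], [1.0, -0.001, 0.0], [0.0, 0.0, -1.0]]
wrist_force: [3.1, 2.8, -2.8]
grip_width: 0.153
grasp_force: 78.4
```

```bash
python3 m.py
```

```text
t 27.95 p [645.9941  43.8798 152.4568] yaw 89.99 M,F,e7 [ 0.7207 -0.9226  0.0736  3.0285  2.4202 -2.2633 -0.073 ] Mz [0.0431 0.0278 0.0716 0.097  0.1284] e7 [-0.1252 -0.0754 -0.0582 -0.0536 -0.0524]
```

Emit:
{"op": "move_arm", "data": {
  "xyz": [
    [0,0,0],
    [0,0,0],
    [0,0,0],
    [0,0,0],
    [0,0,0],
    [0,0,0]
  ],
  "twist": [1,2,3,4,5,5]
}}

```text
time_s: 28.6
position: [0.6459, 0.0439, 0.1524]
tool_rot: [[0.088, 0.996, 0.0], [0.996, -0.088, 0.0], [0.0, 0.0, -1.0]]
wrist_force: [2.8, 2.6, -0.8]
grip_width: 0.156
grasp_force: 78.6
```

```bash
python3 m.py
```

```text
t 28.8 p [645.961   43.8117 152.4234] yaw 84.99 M,F,e7 [ 0.7483 -0.9582  0.0897  3.0784  2.948  -1.0071 -0.1269] Mz [0.0801 0.125  0.1144 0.0707 0.0583] e7 [-0.1801 -0.1291 -0.1119 -0.1073 -0.1062]
```

Emit:
{"op": "move_arm", "data": {
  "xyz": [
    [0,0,0],
    [0,0,0],
    [0,0,0],
    [0,0,0],
    [0,0,0]
  ],
  "twist": [1,2,2.5,2.5,2.5]
}}

```text
time_s: 29.35
position: [0.6459, 0.0438, 0.1524]
tool_rot: [[0.131, 0.991, 0.0], [0.991, -0.131, -0.0], [0.0, 0.0, -1.0]]
wrist_force: [2.5, 2.0, -1.1]
grip_width: 0.157
grasp_force: 78.7
```

```bash
python3 m.py
```

```text
t 29.55 p [645.8965  43.8402 152.3782] yaw 82.49 M,F,e7 [ 0.7742 -0.897   0.2146  2.9444  2.3922 -0.6333 -0.2239] Mz [0.2483 0.2117 0.2134 0.2184 0.1812] e7 [-0.2259 -0.2236 -0.2232 -0.2233 -0.2234]
```

Emit:
{"op": "move_arm", "data": {
  "xyz": [
    [0,0,0],
    [0,0,-10],
    [0,0,-28],
    [-1,-9,-28],
    [-2,-25,-28],
    [-4,-43,-28],
    [-6,-61,-28],
    [-7,-79,-28],
    [-8,-92,-28],
    [-8.5,-96,-28],
    [-8.5,-96,-28],
    [-8.5,-96,-28]
  ],
  "twist": [-8,-8,-8,-14,-20,-26,-32,-38,-44,-47.5,-47.5,-47.5]
}}

```text
time_s: 30.8
position: [0.5487, 0.0462, 0.18]
tool_rot: [[-0.639, 0.769, -0.003], [0.769, 0.639, -0.002], [-0.0, -0.003, -1.0]]
wrist_force: [0.3, 0.4, -1.9]
grip_width: 0.152
grasp_force: 78.7
```

Emit:
{"op": "move_arm", "data": {
  "xyz": [
    [0,0,6],
    [0,0,10],
    [0,0,12],
    [0,0,12],
    [0,0,12]
  ],
  "twist": [0,0,0,0,0]
}}

```text
time_s: 31.3
position: [0.5496, 0.0479, 0.1682]
tool_rot: [[-0.642, 0.766, -0.0], [0.766, 0.642, 0.0], [0.0, -0.0, -1.0]]
wrist_force: [0.2, 0.3, -1.3]
grip_width: 0.154
grasp_force: 78.8
```

```bash
python3 -c "
from h import *
st();bars('w9')"
```

```text
t 31.3 p [0.5496 0.0479 0.1682] yaw 129.97796453928797 F [ 0.228   0.2624 -1.2767] M [ 0.0037 -0.0131  0.0157] w 0.15431897359427815 J7 19.78988916544578
+x 144 [644.6  45.8] [ 6.8 25.3] yaw 88.3 theta deg 89.4
+y 326 [598.3  94.2] [ 6.9 28.3] yaw 168.1 theta deg 99.6
-x 77 [541.8  57.2] [7.1 5.2] yaw 38.0 theta deg 139.7
-y few 0
```

Emit:
{"op": "move_arm", "data": {
  "xyz": [
    [0,0,4],
    [0,0,8],
    [0,0,12],
    [0,0,16],
    [0,0,16],
    [0,0,16],
    [0,0,16],
    [0,0,16],
    [0,0,16],
    [0,0,16],
    [0,0,16],
    [0,0,16]
  ],
  "twist": [0,0,0,0,4,9,14,19,24,28,30,30]
}}

```text
time_s: 32.55
position: [0.5501, 0.0487, 0.152]
tool_rot: [[-0.174, 0.985, 0.001], [0.985, 0.174, 0.001], [0.001, 0.001, -1.0]]
wrist_force: [1.6, 1.1, -3.6]
grip_width: 0.159
grasp_force: 78.5
```

```bash
python3 m.py
```

```text
t 32.75 p [550.0795  48.5631 152.2886] yaw 100.04 M,F,e7 [ 0.4223 -0.5763  0.0516  2.1317  1.6641 -3.6531 -0.087 ] Mz [0.0682 0.0384 0.0524 0.0336 0.0653] e7 [-0.1985 -0.0899 -0.0549 -0.0464 -0.0452]
```

Emit:
{"op": "move_arm", "data": {
  "xyz": [
    [0,0,0],
    [0,0,0],
    [0,0,0],
    [0,0,0],
    [0,0,0],
    [0,0,0]
  ],
  "twist": [1,2,3,4,5,5]
}}

```text
time_s: 33.4
position: [0.55, 0.0482, 0.1526]
tool_rot: [[-0.086, 0.996, 0.001], [0.996, 0.086, 0.0], [0.0, 0.001, -1.0]]
wrist_force: [3.4, 2.9, -3.1]
grip_width: 0.155
grasp_force: 78.7
```

```bash
python3 m.py
```

```text
t 33.6 p [549.9953  48.1585 152.6488] yaw 94.99 M,F,e7 [ 0.801  -0.9752  0.0607  3.2424  2.7249 -2.6941 -0.0769] Mz [0.0547 0.0668 0.1027 0.0533 0.0261] e7 [-0.1288 -0.0789 -0.0621 -0.0577 -0.0568]
```

Emit:
{"op": "move_arm", "data": {
  "xyz": [
    [0,0,0],
    [0,0,0],
    [0,0,0],
    [0,0,0],
    [0,0,0],
    [0,0,0]
  ],
  "twist": [1,2,3,4,5,5]
}}

```text
time_s: 34.25
position: [0.5499, 0.0477, 0.1525]
tool_rot: [[0.001, 1.0, 0.001], [1.0, -0.001, -0.0], [-0.0, 0.001, -1.0]]
wrist_force: [4.4, 2.7, -1.2]
grip_width: 0.153
grasp_force: 78.9
```

```bash
python3 m.py
```

```text
t 34.45 p [549.8051  47.726  152.4385] yaw 89.98 M,F,e7 [ 0.7311 -1.1721  0.0621  4.2427  2.5238 -1.2146 -0.0781] Mz [0.0312 0.0801 0.0791 0.0579 0.062 ] e7 [-0.1305 -0.0807 -0.0635 -0.0587 -0.0574]
```

Emit:
{"op": "move_arm", "data": {
  "xyz": [
    [0,0,0],
    [0,0,0],
    [0,0,0],
    [0,0,0],
    [0,0,0],
    [0,0,0]
  ],
  "twist": [1,2,3,4,5,5]
}}

```text
time_s: 35.1
position: [0.5497, 0.0477, 0.1524]
tool_rot: [[0.088, 0.996, 0.0], [0.996, -0.088, -0.0], [-0.0, 0.0, -1.0]]
wrist_force: [4.3, 2.0, -0.9]
grip_width: 0.155
grasp_force: 79.0
```

```bash
python3 m.py
```

```text
t 35.3 p [549.6846  47.732  152.3888] yaw 84.98 M,F,e7 [ 0.5772 -1.2671  0.0572  4.5487  1.8963 -0.6187 -0.0782] Mz [0.0411 0.0783 0.066  0.0779 0.0225] e7 [-0.1295 -0.081  -0.064  -0.059  -0.0575]
```

Emit:
{"op": "move_arm", "data": {
  "xyz": [
    [0,0,0],
    [0,0,0],
    [0,0,0],
    [0,0,0],
    [0,0,0],
    [0,0,0]
  ],
  "twist": [1,2,3,4,5,5]
}}

```text
time_s: 35.95
position: [0.5496, 0.0477, 0.1523]
tool_rot: [[0.175, 0.985, 0.0], [0.985, -0.175, -0.0], [-0.0, 0.0, -1.0]]
wrist_force: [5.1, 1.9, -0.8]
grip_width: 0.159
grasp_force: 79.0
```

```bash
python3 m.py
```

```text
t 36.15 p [549.5954  47.7043 152.3094] yaw 79.98 M,F,e7 [ 0.4295 -1.3506  0.0612  4.8437  1.589  -0.5492 -0.0781] Mz [0.0373 0.0881 0.0805 0.0429 0.0573] e7 [-0.1297 -0.0808 -0.0638 -0.0588 -0.0572]
```

Emit:
{"op": "move_arm", "data": {
  "xyz": [
    [0,0,0],
    [0,0,0],
    [0,0,0],
    [0,0,0],
    [0,0,0],
    [0,0,0]
  ],
  "twist": [1,2,3,4,5,5]
}}

```text
time_s: 36.8
position: [0.5497, 0.0478, 0.1523]
tool_rot: [[0.26, 0.966, 0.0], [0.966, -0.26, -0.0], [-0.0, 0.0, -1.0]]
wrist_force: [5.4, 1.2, -0.0]
grip_width: 0.152
grasp_force: 79.0
```

```bash
python3 m.py
```

```text
t 37.0 p [549.7185  47.7395 152.3185] yaw 74.96 M,F,e7 [ 0.3525 -1.4032  0.1813  5.1658  1.1374 -0.0053 -0.1909] Mz [0.1847 0.1895 0.1696 0.2032 0.1597] e7 [-0.2358 -0.1889 -0.178  -0.1761 -0.1758]
```

Emit:
{"op": "move_arm", "data": {
  "xyz": [
    [0,0,0],
    [0,0,0],
    [0,0,0],
    [0,0,0]
  ],
  "twist": [1,1,1,1]
}}

```text
time_s: 37.45
position: [0.5497, 0.0478, 0.1523]
tool_rot: [[0.276, 0.961, 0.0], [0.961, -0.276, -0.0], [-0.0, 0.0, -1.0]]
wrist_force: [4.8, 2.1, 0.1]
grip_width: 0.151
grasp_force: 79.1
```

```bash
python3 m.py
```

```text
t 37.65 p [549.7149  47.7313 152.3184] yaw 73.97 M,F,e7 [ 0.355  -1.4077  0.2386  4.9983  1.3428 -0.4628 -0.2235] Mz [0.2596 0.273  0.2307 0.2502 0.1796] e7 [-0.2235 -0.2235 -0.2235 -0.2235 -0.2235]
```

Emit:
{"op": "move_arm", "data": {
  "xyz": [
    [0,0,0],
    [0,0,-10],
    [0,0,-28],
    [0,0,-48],
    [0,0,-48],
    [0,0,-48]
  ],
  "twist": [-8,-8,-8,-8,-8,-8]
}}

```text
time_s: 38.3
position: [0.5474, 0.0471, 0.1989]
tool_rot: [[0.141, 0.99, -0.005], [0.99, -0.141, -0.001], [-0.002, -0.005, -1.0]]
wrist_force: [-0.7, -0.3, -2.7]
grip_width: 0.156
grasp_force: 79.2
```

```bash
python3 -c "
from h import *
s,p,R=st();bars('w10')
d=np.array([.5387,-.2682,.20])-p;print('tool delta mm',R.T@d*1000)"
```

```text
t 38.3 p [0.5474 0.0471 0.1989] yaw 81.91536780207413 F [-0.6673 -0.3209 -2.7293] M [-0.0027  0.0126 -0.0181] w 0.15599543936980115 J7 -23.610050452618253
+x 299 [644.7  45.3] [ 6.8 28.3] yaw 94.8 theta deg 82.9
+y 324 [598.9  94.4] [ 7.2 28.7] yaw 168.5 theta deg 99.2
-x 168 [549.7  55. ] [15.5  7.2] yaw 84.8 theta deg 92.9
-y 249 [595.7  -0.8] [27.3  7.3] yaw 12.3 theta deg 75.4
tool delta mm [-313.3872   35.7377   -0.6203]
```

Emit:
{"op": "move_arm", "data": {
  "xyz": [
    [-12,1,0],
    [-40,5,0],
    [-75,9,0],
    [-112,13,0],
    [-150,17,0],
    [-188,21,0],
    [-225,26,0],
    [-260,30,0],
    [-290,33,0],
    [-308,35,0],
    [-313,36,0],
    [-313,36,0]
  ],
  "twist": [2,7,13,19,25,31,37,43,49,53,56,56]
}}

```text
time_s: 39.55
position: [0.5394, -0.2697, 0.1987]
tool_rot: [[0.901, 0.433, -0.004], [0.433, -0.901, -0.0], [-0.004, -0.002, -1.0]]
wrist_force: [0.3, 0.1, -1.8]
grip_width: 0.151
grasp_force: 79.1
```

Emit:
{"op": "move_arm", "data": {
  "xyz": [
    [0,0,10],
    [0,0,20],
    [0,0,30],
    [0,0,40],
    [0,0,40],
    [0,0,40]
  ],
  "twist": [0,0,0,0,0,0]
}}

```text
time_s: 40.15
position: [0.5414, -0.2669, 0.1599]
tool_rot: [[0.899, 0.438, -0.001], [0.438, -0.899, 0.0], [-0.001, -0.001, -1.0]]
wrist_force: [0.5, -0.2, -2.6]
grip_width: 0.15
grasp_force: 79.1
```

Run:
```python
from h import *
s,p,R=st()
d=np.array([.5387,-.2682,.0763])-p;print('tool delta mm',R.T@d*1000)
im,dd,K=shot('wrist');save('w11',im,1.4);P=cloud(K,dd,True);Q=(P-p)@R
for a,b in((.04,.05),(.06,.072)):
    m=(abs(Q[...,0])<.03)&(abs(Q[...,1])<.03)&(Q[...,2]>a)&(Q[...,2]<b);t=Q[m]
    print(a,len(t),np.percentile(t,[1,50,99],axis=0))
m=(np.hypot(P[...,0]-.538,P[...,1]+.267)<.06)&(P[...,2]>.024)&(P[...,2]<.036)
t=P[m];print('stand',len(t),cv2.minAreaRect((t[:,:2]*1000).astype(np.float32)),'in tool',cv2.minAreaRect((Q[m][:,:2]*1000).astype(np.float32)))
```

```text
t 40.15 p [ 0.5414 -0.2669  0.1599] yaw 26.00254842894342 F [ 0.5166 -0.2494 -2.6431] M [0.0203 0.0057 0.0414] w 0.15027924493564887 J7 -43.35535269213866
tool delta mm [-2.9741  0.0602 83.5623]
0.04 949 [[-0.0103 -0.0131  0.0452]
 [ 0.0097 -0.0002  0.0467]
 [ 0.0159  0.0136  0.0495]]
0.06 102 [[ 0.0135 -0.0129  0.06  ]
 [ 0.0157  0.0001  0.0649]
 [ 0.0161  0.0134  0.0704]]
stand 885 ((538.595703125, -266.8481140136719), (49.25577163696289, 44.968013763427734), 24.407428741455078) in tool ((-2.4498291015625, -1.17095947265625), (49.258052825927734, 44.968204498291016), 1.5945754051208496)
```

View pics/w11.png

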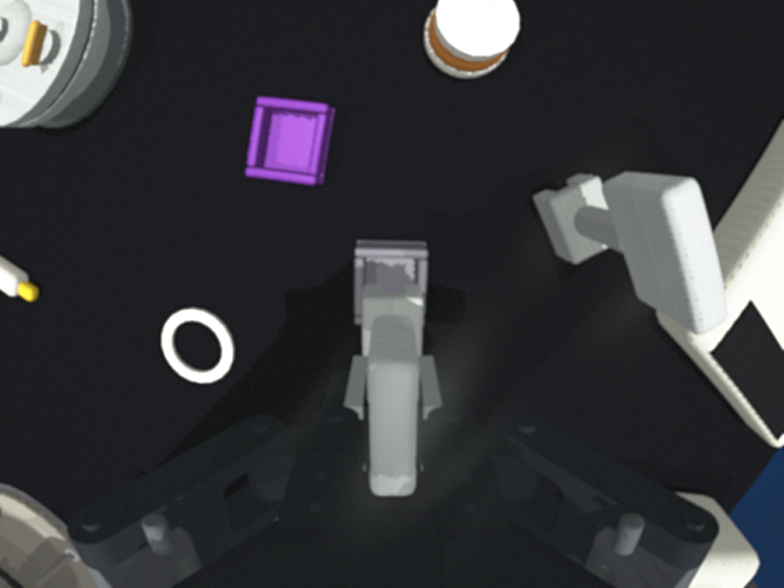

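The stand is at (391,285), just under the foot, with the purple box away at (290,140). It measures 2.5 mm and 1 mm off along the tool's x and y, with 1.5° of turn. I'll correct that and lower.

Emit:
{"op": "move_arm", "data": {
  "xyz": [
    [-2.5,-1,5],
    [-2.5,-1,20],
    [-2.5,-1,38],
    [-2.5,-1,46],
    [-2.5,-1,48],
    [-2.5,-1,54],
    [-2.5,-1,60],
    [-2.5,-1,66],
    [-2.5,-1,72],
    [-2.5,-1,77],
    [-2.5,-1,81],
    [-2.5,-1,82]
  ],
  "twist": [1.5,1.5,1.5,1.5,1.5,1.5,1.5,1.5,1.5,1.5,1.5,1.5]
}}

```text
time_s: 41.4
position: [0.5385, -0.2671, 0.0776]
tool_rot: [[0.91, 0.414, -0.001], [0.414, -0.91, 0.0], [-0.001, -0.001, -1.0]]
wrist_force: [-0.1, -1.1, -2.4]
grip_width: 0.157
grasp_force: 79.0
```

Emit:
{"op": "move_arm", "data": {
  "xyz": [
    [0,0,1],
    [0,0,1],
    [0,0,1]
  ],
  "twist": [0,0,0]
}}

```text
time_s: 41.7
position: [0.5391, -0.2674, 0.0776]
tool_rot: [[0.91, 0.414, 0.0], [0.414, -0.91, -0.0], [0.0, 0.0, -1.0]]
wrist_force: [-0.9, -0.6, -1.4]
grip_width: 0.155
grasp_force: 79.0
```

Emit:
{"op": "move_arm", "data": {
  "xyz": [
    [0,0,1],
    [0,0,1],
    [0,0,1],
    [0,0,1],
    [0,0,1],
    [0,0,1],
    [0,0,1],
    [0,0,1]
  ],
  "twist": [0,0,0,0,0,0,0,0],
  "fingers": 1
}}

```text
time_s: 42.5
position: [0.5389, -0.2673, 0.0763]
tool_rot: [[0.91, 0.415, -0.0], [0.415, -0.91, -0.0], [-0.0, 0.0, -1.0]]
wrist_force: [0.0, 0.9, -0.2]
grip_width: 1.0
grasp_force: 0.0
```

Emit:
{"op": "move_arm", "data": {
  "xyz": [
    [0,0,-15],
    [0,0,-45],
    [0,0,-80],
    [0,0,-120],
    [0,0,-140],
    [0,0,-140],
    [0,0,-140]
  ],
  "twist": [0,0,0,0,0,0,0]
}}

```text
time_s: 43.2
position: [0.5388, -0.2672, 0.2161]
tool_rot: [[0.91, 0.415, 0.0], [0.415, -0.91, -0.0], [-0.0, 0.0, -1.0]]
wrist_force: [-0.4, 0.5, -0.7]
grip_width: 1.001
grasp_force: 0.0
```

Run:
```python
from h import *
st()
im,d,K=shot('wrist');P=cloud(K,d,True)
for a,b in((.1,.125),(.024,.038)):
    m=(np.hypot(P[...,0]-.538,P[...,1]+.267)<.045)&(P[...,2]>a)&(P[...,2]<b);t=P[m]
    print(len(t),cv2.minAreaRect((t[:,:2]*1000).astype(np.float32)),np.percentile(t[:,2],[5,50,95]))
p,d2,K2=shot('top');save('end',np.hstack([cv2.resize(p[130:270,190:440],None,fx=2,fy=2),im[60:340,130:430]]),1)
```

```text
t 43.2 p [ 0.5388 -0.2672  0.2161] yaw 24.488514867146133 F [-0.3673  0.462  -0.6888] M [-0.0029  0.0522 -0.0381] w 1.0012870153674178 J7 -44.195726050440285
1018 ((539.7908325195312, -268.3141174316406), (45.754451751708984, 13.834847450256348), 24.74738883972168) [0.1096 0.1125 0.1138]
1107 ((538.6787719726562, -266.6672058105469), (49.67470169067383, 45.128684997558594), 24.425384521484375) [0.0273 0.0294 0.0308]
```

View pics/end.png

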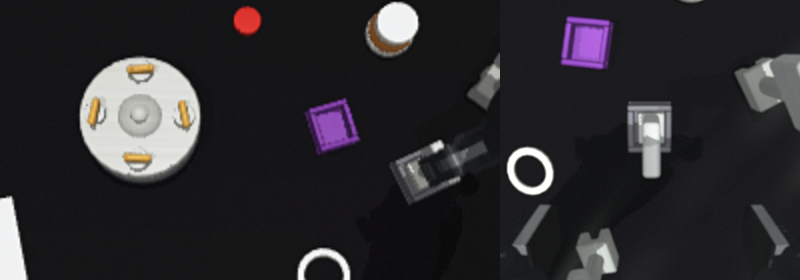

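The picture shows all four bars turned tangentially, around (140,115). The key stands upright in the grey stand at (650,130), with its top at 113 mm as before. Handing in.

```bash
python3 -c "
from station import job
print(job.close_job())"
```

```text
the job is handed in; nothing more can be done
None
```

The job is handed in: both loose screws were brought to about half way, then all four were turned until they came up against their stops at about 0.22 N m, each one after its opposite, and the key is back upright in its grey stand, at about 43 s on the robot's clock.

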